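# Rock the angle gauge on the uneven stud to its set mark and hold

### The job

Pick up the angle gauge by its top tab, carry it to the inspection stand and rest its foot gently on the high ridge of the uneven stud, with the dial and specimen facing the stand's microscope. Rock it there until the swinging pointer settles on the dial's set mark, and finish still gripping it in that tilt, its foot on the stud, so that the picture can be taken: do not let go. Leave the dish, the jar and the tube rack where they are.

Things in the scene. Friction and masses are not known exactly. Their poses are not given: they have to be found in the camera images.
- gauge: Loose angle gauge, 0.26 to 0.43 kg, 172 mm tall, upright on the bench. Origin: centre of the foot's underside; z up, x out of the dial (away from the robot at yaw 0), y sideways. Foot 30 (x) by 50 (y) by 22 mm high; round case 108 mm wide, 14 thick, centre 78 mm up; flat aluminium tab on top, 14 thick (x), 36 wide (y), 132 to 172 mm up: grip it across its 14 mm, from above.
- tab (a point): Centre of the gauge's grip tab, 152 mm straight above the origin of the gauge.
- foot (a point): Centre of the foot's underside (the gauge's origin).
- specimen (a point): Centre of the small round brass specimen button on the dial side (+x) of the foot, 11 mm above the underside.
- pointer (a joint): Black needle with a round bob, swinging about the dial's centre (the gauge's x axis), rad; cannot be touched. 0 = straight down to the foot; positive = tip towards the gauge's +y. It hangs plumb once its swing (period about 0.4 s) dies out in 1 to 2 s: leaning the gauge's top towards its +y by an angle a makes it read +a.
- pointer_tip (a point): Tip of the needle, 46 mm from the dial's centre.
- mark (a joint): Angle of the set mark, a short black tab 7 mm wide at the dial's lower rim (stays as set, cannot be touched), rad, same zero and sense as the pointer; 0.15 to 0.42. The pointer is on the mark when both read the same: the gauge's top then leans towards its +y by this angle.
- mark_tip (a point): The mark's inner end, 46 mm from the dial's centre, where the needle's tip lies when on the mark.
- stand: Fixed inspection stand: grey base plate 320 by 90 mm, 8 thick. Origin on the bench below the stud's axis; z up; x points from the stud to the microscope (lens tip 105 mm from the stud's axis, barrel axis 62 mm up, end 275 mm out, top 82 mm). The dial faces the microscope when the gauge's x axis points along the stand's x axis.
- stud: The uneven steel stud itself, a fixed post 28 mm wide on the stand's base plate; same origin and axes as the stand, top 48 mm up.
- crown (a point): Top of the stud, 48 mm above the bench: middle of its high rounded steel ridge (radius 5, 28 mm long along the stand's x). The stud is a post 28 mm wide; a second lump, 10.5 mm to the stand's -y, is 4 mm lower. With its top leaning to +y, the flat foot rocks on the high ridge alone and clears the rest.
- dish: Glass culture dish, 90 mm in diameter, 17 mm high, loose; bystander. Origin under its centre.
- bottle: Glass jar with a blue cap, 56 mm in diameter, 110 mm high, loose; bystander. Origin under its centre.
- rack: Blue tube rack, 160 by 70 mm, 96 mm high with its tubes, loose; bystander. Origin under its centre.

How it is judged:
On the way:
1. the gauge's foot stands on the stud, held by the gripper (contact force between gauge and stud above 0.3 N and contact force between the fingers and gauge above 1 N and horizontal distance between foot and crown below 0.015 m), for 0.2 s.
At the end, for the whole second after the job is handed in: Through the last second: gauge gripped, foot on the stud (0.3 to 20 N, foot centre within 15 mm of the crown in plan, over 40 mm up), dial and specimen facing the microscope within 0.25 rad, pointer tip within 4 mm of the mark and slower than 0.5 rad/s (all of step 1 and distance between pointer_tip and mark_tip below 0.004 m and velocity of joint pointer between -0.5 and 0.5 rad/s and contact force between gauge and stud below 20 N and height (world z) of foot above 0.04 m and angle between the x axis of gauge and the x axis of stand, either way round below 0.25 rad and x of specimen in the frame of crown above 0 m); the arm keeps its last pose, push and grip.
It fails at once if the gauge is rammed onto the stud (over 50 N) (contact force between gauge and stud above 50 N).
It fails at once if a bystander is moved by more than 20 mm (distance of any of dish, bottle, rack from where it was at the start of the episode above 0.02 m).
It also fails if it takes over 58 s, if anything falls off the work surface, if the arm or the gripper's body presses on something with over 40 N, if the wrist force passes 120 N, or if a joint passes its speed limit or range.

### The arm

A 7-joint arm with a two-finger parallel gripper is mounted at the origin on the work surface. World frame = base frame: x ahead of the robot, y to its left, z up, the work surface at z = 0. Lengths are in m, angles in rad, forces in N, time in s.
With the tool pointing down it reaches from about 0.375 to 0.925 m from the base axis. Payload 3.1 kg.
Tool frame: the origin (TCP) lies at the very end of the fingers, on their centre line; the grasp point (between the pads) lies env.tcp_to_grasp behind it (env.tcp_to_grasp is the distance from the TCP to the grasp point, in m); z points along the fingers, y is the line along which they close (so a half turn about z gives the same grasp; the last joint's range is limited). The gripper opens to 85 mm and grips with 20 to 120 N. Pads are 22 mm wide; open, the fingers measure 114 mm over their backs; the gripper's body (76 mm by 85 mm) begins 54 mm behind the grasp point. The pads swing forward as they close: fully open they stand 13 mm farther back than shut.
Start: joints at [-1.443, 0.383, 0.044, 1.598, -0.018, 1.161, -0.05], TCP at [0.146, 0.634, 0.231] pointing down, gripper open.
Joint ranges: [-2.61, 2.61], [-0.41, 2.15], [-1.48, 1.57], [0, 2.5], [-1.57, 4.71], [0.05, 1.97], [-2.85, 2.85]. Speed limits (rad/s): [2.79, 2.79, 3.14, 3.14, 3.14, 3.14, 3.14].

### API

Orientations are given as a unit quaternion [w, x, y, z].
In Python, from rig import env, optics gives the robot as it stands.
- The arm moves only by the tool carry_out, never from a script. Its argument "rows" is a list that holds one entry, the list of rows, each a list of 5 numbers: the finger opening in m, from 0 to 0.0854, then the shift along the tool's x, y, z in m, then the turn about the tool's z in rad. In form: [[[jaw, x, y, z, turn], ...]]. A call has 1 to 20 rows; each row is the pose to reach, as a shift and turn from the pose commanded when the call began, along the tool's axes at that moment; what a row does not reach only later rows make up. A row lasts 1/12 s, in which the tool goes at most 41.7 mm and 7.16 degrees, less where a joint would pass 70% of its speed; a pose out of reach is approached as far as the arm can. A call with a gripper value outside its range is refused whole. The fingers move at their own pace and stop on an object; "newtons" is the grip in N (left out, the last holds). Time passes only in rows, so rows that repeat a pose let the fingers close. It gives the time, the measured TCP pose, the force, the opening and the grip force at its end, in the units of the state.
- env.observe(): the state, without advancing time (a new reading comes with each control period).
- optics.get_image(name): name is "scene" or "top" or "wrist"; returns the picture (400x640x3 uint8, blue, green, red); there is no depth.
- optics.camera_model(name): a dict with "fovy" (degrees; the focal length in pixels is half the picture's height over the tangent of half this angle, whatever the lens; pixels are square), "cx", "cy" (the principal point, pixels), "pose" (4x4, takes a point from camera to world coordinates); the wrist camera has in their place "mount" (4x4, takes a point from camera to tool coordinates, whose origin is the TCP and whose axes are the flange's). Camera axes: x right, y up, looking along -z (the intrinsics and any distortion apply to the point x, -y, -z); pixel columns grow to the right and rows downward; lengths in m; the calibration is good to about 2 mm. The wrist camera is an equidistant fisheye: a pixel r from the principal point sees the ray r / f radians off the axis. A picture is of the moment at which its call begins: read the wrist's pose just before it. camera_model takes no time and is no camera call.
- env.close_job(): hands the job in; it is judged then, once.
The state is a dict: "clock": time; "qpos": joint angles; "qvel": joint speeds; "effort": joint torques, N m; "eef_pos": TCP position; "tool_rot": TCP orientation; "contact_force": force on the tool from outside, world axes, zero at the start; "ft_torque": the same for the moment, N m; "finger_gap": finger opening in m; "finger_force": force on a finger pad.
Only numpy, scipy, OpenCV 4.12 (cv2) and the standard library are available. Lean on these libraries where they do the work, as an engineer would, in place of code of your own. Each camera call takes 0.05 s, during which the arm holds its last target. There are 200 camera calls.

## Working session

There is one attempt and no reset: what is moved stays moved. The work goes in short steps, Python scripts to look and compute and a tool call to move; the robot and the scene stay as the last step left them, time stands still between calls to the robot, and variables do not carry over. Pictures are saved under pics/ and viewed, at most 10 in all, crops included, and the job is handed in when it is done.

Besides the shell and the picture viewer there is one more tool, called after ">>>" in YAML: its name, and indented under it one key for each argument. carry_out: Moves the arm, as the interface text tells. Its arguments: {"type":"object","properties":{"rows":{"type":"array","items":{"type":"array","items":{"type":"array","items":{"type":"number"}}}},"newtons":{"type":"number"}},"required":["rows"]}

```bash
ls; mkdir -p pics; python3 - <<'E'
from rig import env, optics
import cv2, numpy as np
s=env.observe()
for k in s: print(k, np.round(s[k],4))
print(env.tcp_to_grasp)
for n in ["scene","top"]:
    im=optics.get_image(n); cv2.imwrite(f"pics/{n}0.png",im)
for n in ["scene","top","wrist"]:
    m=optics.camera_model(n); print(n,{k:np.round(v,4).tolist() if not isinstance(v,str) else v for k,v in m.items()})
E
```

```text
pics
clock 0.0
qpos [-1.4428  0.3839  0.0439  1.5996 -0.0179  1.1612 -0.0499]
qvel [ 0.0015  0.0002 -0.0001  0.002  -0.0005  0.0005 -0.0005]
effort [-3.00000e-04 -4.33463e+01  1.02430e+00 -2.49517e+01  1.05000e-02
  1.11000e-02  0.00000e+00]
eef_pos [0.1453 0.6326 0.2298]
tool_rot [-1.000e-04  1.126e-01  9.936e-01 -1.400e-03]
contact_force [-0.7086  0.0139  0.7895]
ft_torque [-0.0317 -0.0416  0.0265]
finger_force 0.0
finger_gap 0.0851
0.0187
scene {'fovy': 48.8544, 'cx': 316.7123, 'cy': 195.5573, 'pose': [[0.8124, -0.495, 0.3082, 0.7882], [0.5831, 0.6937, -0.4228, -0.2959], [-0.0045, 0.5232, 0.8522, 0.9116], [0.0, 0.0, 0.0, 1.0]]}
top {'fovy': 57.2003, 'cx': 324.794, 'cy': 200.2285, 'pose': [[-0.0102, 0.993, -0.1179, 0.3854], [-0.9999, -0.0107, -0.0039, 0.0922], [-0.0051, 0.1178, 0.993, 0.9638], [0.0, 0.0, 0.0, 1.0]]}
wrist {'fovy': 65.7065, 'cx': 322.6885, 'cy': 201.0539, 'mount': [[0.0004, 0.9499, 0.3126, 0.0798], [1.0, -0.0002, -0.0008, 0.0006], [-0.0007, 0.3126, -0.9499, -0.143], [0.0, 0.0, 0.0, 1.0]]}
```

View pics/scene0.png

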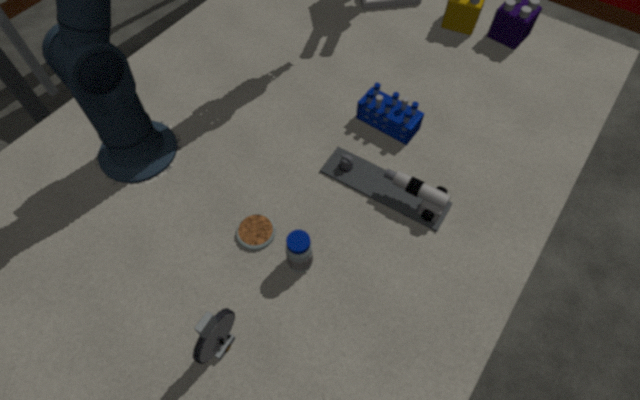

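View pics/top0.png

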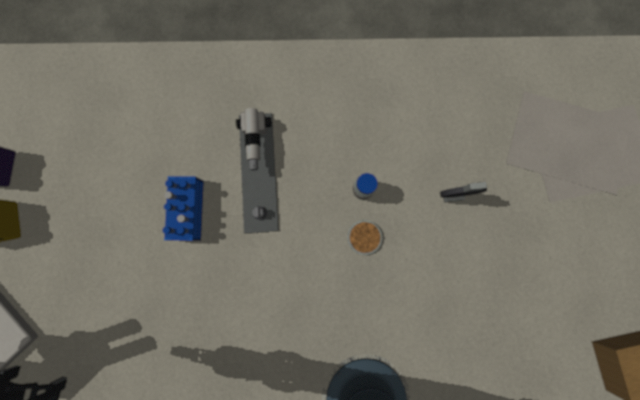

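The scene picture shows the gauge near (215,335), the stud at (343,162), the jar at (298,248) and the rack at (390,113). In the top view the gauge is at (463,190), the stud at (260,212), the jar cap at (367,184) and the rack at (184,208). The stand points up the image (+x).

```bash
cat > h.py <<'E'
from rig import env, optics
import cv2, numpy as np
from scipy.spatial.transform import Rotation as R
def tool():
    s=env.observe(); T=np.eye(4); q=s["tool_rot"]; T[:3,:3]=R.from_quat([q[1],q[2],q[3],q[0]]).as_matrix(); T[:3,3]=s["eef_pos"]; return T
def ray(n,u,v,T=None):
    m=optics.camera_model(n); f=200/np.tan(np.radians(m["fovy"])/2)
    x,y=(u-m["cx"])/f,(v-m["cy"])/f
    if n=="wrist":
        P=T@m["mount"]; r=np.hypot(x,y); k=np.sin(r)/r if r>1e-9 else 1; d=np.array([x*k,-y*k,-np.cos(r)])
    else: P=m["pose"]; d=np.array([x,-y,-1.])
    d=P[:3,:3]@d; return P[:3,3],d/np.linalg.norm(d)
def plane(n,u,v,z,T=None):
    o,d=ray(n,u,v,T); return o+d*(z-o[2])/d[2]
def proj(n,p,T=None):
    m=optics.camera_model(n); f=200/np.tan(np.radians(m["fovy"])/2)
    P=T@m["mount"] if n=="wrist" else m["pose"]
    c=np.linalg.inv(P)@np.r_[p,1]; a=np.array([c[0],-c[1]]); z=-c[2]
    if n=="wrist": r=np.hypot(*a); q=a/r*np.arctan2(r,z)
    else: q=a/z
    return q*f+[m["cx"],m["cy"]]
def tri(a,b):
    (o,d),(p,e)=a,b
    A=np.c_[d,-e]; t=np.linalg.lstsq(A,p-o,rcond=None)[0]; x,y=o+d*t[0],p+e*t[1]
    return (x+y)/2,np.linalg.norm(x-y)
E
python3 - <<'E'
from h import *
t=cv2.imread("pics/top0.png"); s=cv2.imread("pics/scene0.png")
a=cv2.resize(t[165:215,430:510],(800,500),interpolation=cv2.INTER_CUBIC)
cv2.imwrite("pics/c1.png",a)
b=cv2.resize(s[295:375,170:260],(500,444),interpolation=cv2.INTER_CUBIC)
c=cv2.resize(t[180:240,230:290],(300,300),interpolation=cv2.INTER_CUBIC)
o=np.zeros((444,800,3),np.uint8);o[:,:500]=b;o[:300,500:]=c
cv2.imwrite("pics/c2.png",o)
for z in(0.15,0): print("gauge",z,plane("top",463,190,z))
print("stud",plane("top",260,212,.048),plane("scene",345,160,.048))
print("jar",plane("top",367,184,.11), "dish",plane("top",366,238,.015),"rack",plane("top",184,208,.08))
print("plate",[plane("top",u,v,.008).round(3)[:2] for u,v in((244,234),(279,231),(272,114))])
E
```

```text
gauge 0.15 [ 0.50172094 -0.21398473  0.15      ]
gauge 0 [ 0.52316227 -0.27042878  0.        ]
stud [0.46616182 0.25852486 0.048     ] [0.4727983 0.2544449 0.048    ]
jar [ 0.52417173 -0.00420681  0.11      ] dish [ 0.39908615 -0.00903163  0.015     ] rack [0.47503034 0.43726595 0.08      ]
plate [array([0.413, 0.307]), array([0.42 , 0.216]), array([0.735, 0.236])]
```

View pics/c1.png

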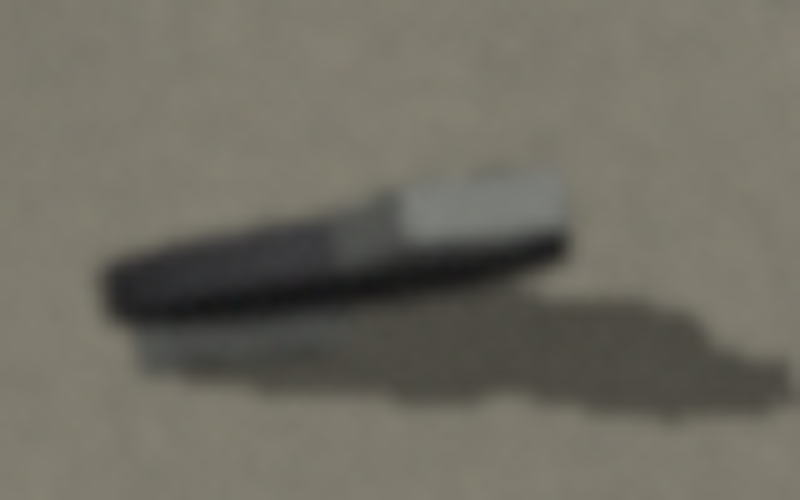

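View pics/c2.png

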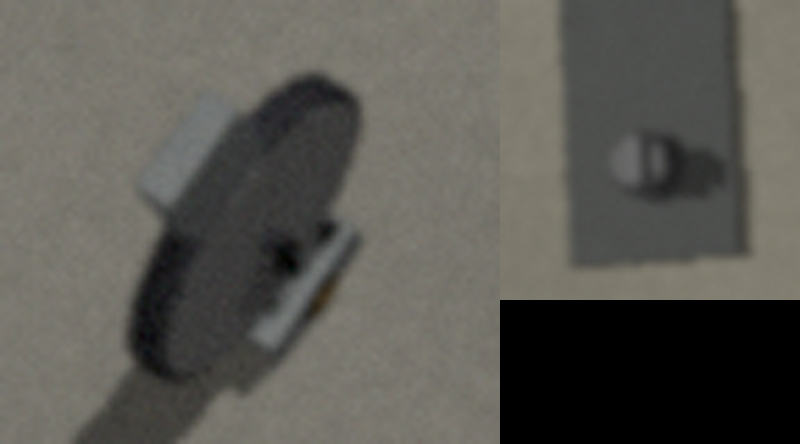

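The crops put the tab's top face at top-view pixel (478.3,185.8). The dial faces the scene camera, which is away from the robot. The mark lies beside the bob on the world +y side, and the brass specimen is on the near side of the foot.

```bash
python3 - <<'E'
from h import *
print("tab",plane("top",478.3,185.8,.172), plane("scene",170+188/5.55,295+152/5.55,.155))
a,b=[plane("scene",170+u/5.55,295+v/5.55,.022) for u,v in((258,346),(358,232))]
print("foot edge",a,b,np.degrees(np.arctan2(*(b-a)[1::-1])))
T=tool(); 
for w in ([.42,.35,.3],[.49,-.24,.28]): print(T[:3,:3].T@(np.array(w)-T[:3,3]))
E
```

```text
tab [ 0.50745449 -0.23948345  0.172     ] [ 0.50592403 -0.24029252  0.155     ]
foot edge [ 0.52289646 -0.26584237  0.022     ] [ 0.52545258 -0.21605588  0.022     ] 87.06091415504953
[-0.33098224 -0.21419487 -0.06944405]
[-0.53122968 -0.7735193  -0.04806323]
```

>>> carry_out:
  rows:
    - [[0.085, -0.33, -0.21, -0.07, 0.1], [0.085, -0.33, -0.21, -0.07, 0.3], [0.085, -0.33, -0.21, -0.07, 0.5], [0.085, -0.33, -0.21, -0.07, 0.7], [0.085, -0.33, -0.21, -0.07, 0.8], [0.085, -0.33, -0.21, -0.07, 0.9], [0.085, -0.33, -0.21, -0.07, 1.0], [0.085, -0.33, -0.21, -0.07, 1.1], [0.085, -0.33, -0.21, -0.07, 1.2], [0.085, -0.53, -0.77, -0.05, 1.3], [0.085, -0.53, -0.77, -0.05, 1.4], [0.085, -0.53, -0.77, -0.05, 1.4], [0.085, -0.53, -0.77, -0.05, 1.4], [0.085, -0.53, -0.77, -0.05, 1.4], [0.085, -0.53, -0.77, -0.05, 1.4], [0.085, -0.53, -0.77, -0.05, 1.4], [0.085, -0.53, -0.77, -0.05, 1.4], [0.085, -0.53, -0.77, -0.05, 1.4], [0.085, -0.53, -0.77, -0.05, 1.4], [0.085, -0.53, -0.77, -0.05, 1.4]]

```text
clock: 1.77
eef_pos: [0.4677, -0.0851, 0.2851]
tool_rot: [-0.0, 0.726, 0.687, 0.001]
contact_force: [1.1, 0.7, -0.2]
finger_gap: 0.0851
finger_force: 0.0
```

>>> carry_out:
  rows:
    - [[0.085, -0.153, 0.03, 0, 0], [0.085, -0.153, 0.03, 0, 0], [0.085, -0.153, 0.03, 0, 0], [0.085, -0.153, 0.03, 0, 0], [0.085, -0.153, 0.03, 0, 0], [0.085, -0.153, 0.03, 0, 0], [0.085, -0.153, 0.03, 0, 0]]

```text
clock: 2.35
eef_pos: [0.4895, -0.2367, 0.2846]
tool_rot: [-0.001, 0.726, 0.687, -0.0]
contact_force: [-0.1, 0.0, -0.1]
finger_gap: 0.0849
finger_force: 0.0
```

```bash
python3 - <<'E'
from h import *
T=tool(); im=optics.get_image("wrist"); cv2.imwrite("pics/w1.png",im); np.save("w1.npy",T); print(T.round(3))
print(proj("wrist",[.507,-.24,.172],T))
E
```

```text
[[ 0.055  0.998 -0.001  0.49 ]
 [ 0.998 -0.055  0.001 -0.237]
 [ 0.001 -0.001 -1.     0.285]
 [ 0.     0.     0.     1.   ]]
[342.43279801 200.32224536]
```

View pics/w1.png

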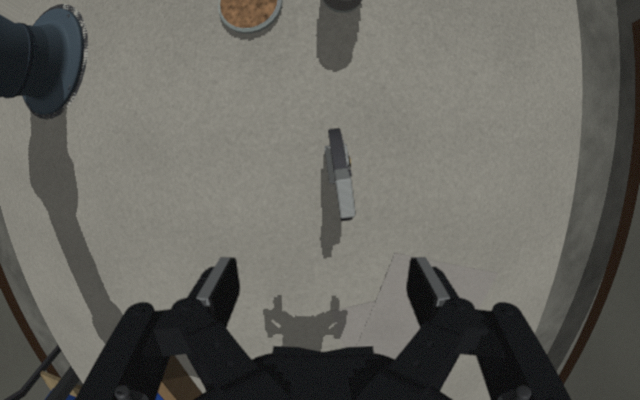

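The wrist picture shows the bright tab top at about (345,198), between the fingers' columns, with the dark case behind it reaching up to (335,130). I'll measure the tab's rectangle.

```bash
python3 - <<'E'
from h import *
T=np.load("w1.npy"); im=cv2.imread("pics/w1.png"); g=cv2.cvtColor(im,cv2.COLOR_BGR2GRAY)
c=g[120:230,320:365]; print(np.percentile(c,[1,25,50,75,95,99]))
for th in (130,140,150,160,170):
    m=np.zeros_like(g); m[150:225,325:360]=(g[150:225,325:360]>th)
    cs,_=cv2.findContours(m,cv2.RETR_EXTERNAL,cv2.CHAIN_APPROX_NONE)
    if not cs: continue
    k=max(cs,key=cv2.contourArea); r=cv2.minAreaRect(k); b=cv2.boxPoints(r)
    P=np.array([plane("wrist",*q,.172,T)[:2] for q in b])
    e=[P[1]-P[0],P[2]-P[1]]; L=[np.linalg.norm(x) for x in e]; l=e[int(np.argmax(L))]
    print(th,P.mean(0).round(4),np.round(L,4),np.degrees(np.arctan2(l[1],l[0])).round(1),b.round(0).tolist())
print(g[170:222:4,325:362])
E
```

```text
[ 52.  78. 125. 130. 133. 135.]
130 [ 0.5194 -0.2151] [0.0077 0.0384] -84.8 [[349.0, 150.0], [358.0, 149.0], [363.0, 193.0], [354.0, 194.0]]
[[ 78  73  69  74  80  80  78  77  64  72  84  94  95  96  94  94  97  96
   98  99  98  96  86  68  59  78 113 130 130 131 133 130 130 130 131 129
  130]
 [ 79  78  77  75  74  78  80  78  78  77  84  91  96  99  97  98  98  98
   97  97  96  99  97  90  72  63  87 116 129 136 135 134 133 132 129 130
  131]
 [ 80  78  73  70  73  77  80  79  79  68  76  88  95  98  99  99 102 101
  104 106 107 111 116 118 116 114 124 131 131 131 130 130 128 130 131 129
  131]
 [ 78  77  75  76  75  77  77  78  79  79  91 109 127 133 132 131 131 131
  130 130 129 130 130 133 130 124 113 119 131 135 134 130 129 129 130 129
  134]
 [ 79  78  78  80  79  77  77  80  78  77  76  92 115 132 132 133 133 134
  133 133 133 132 131 131 129 125 118 120 130 133 133 133 132 131 130 131
  131]
 [ 79  78  79  77  79  79  81  80  80  79  77  87 105 120 127 129 129 129
  130 129 132 132 132 135 136 134 127 118 116 125 130 132 135 134 133 132
  130]
 [ 78  79  79  78  79  80  78
[... 356 characters left out ...]
 128 127 129 130 130 130 128 131 132 126 112 105 124 131 132 132 134 132
  128]
 [ 75  78  77  80  81  78  78  76  76  76  78  76  74  77 100 121 127 132
  134 131 132 131 130 129 130 128 130 126 117 113 125 132 134 136 135 132
  129]
 [ 76  77  77  77  78  76  77  82  79  78  77  80  79  80  85 103 121 130
  128 129 129 130 128 130 132 131 132 132 128 123 116 120 125 128 129 130
  132]
 [ 77  77  78  78  79  77  78  79  79  78  79  78  79  76  74  96 119 130
  130 133 131 132 133 132 131 129 132 130 127 120 114 125 132 131 130 129
  131]
 [ 76  77  79  82  80  80  77  76  76  74  75  74  75  76  73  66  63  70
   66  61  56  52  52  44  43  45  55  89 119 132 133 133 132 132 131 133
  131]]
```

```bash
python3 - <<'E'
from h import *
T=np.load("w1.npy"); im=cv2.imread("pics/w1.png"); g=cv2.cvtColor(im,cv2.COLOR_BGR2GRAY).astype(float)
Lp,Rp=[],[]
for v in range(183,215):
    r=cv2.GaussianBlur(g,(3,3),0)[v]
    d=np.diff(r); u=330+np.argmax(d[330:345]); Lp.append((u+.5,v)); Rp.append((348+np.argmin(r[348:360]),v))
for n,p in(("L",Lp),("R",Rp)):
    W=np.array([plane("wrist",*q,.172,T)[:2] for q in p]); f=np.polyfit(W[:,1],W[:,0],1)
    print(n,"yaw deg",-np.degrees(np.arctan(f[0])),"x at y=-.24",np.polyval(f,-.24))
print([plane("wrist",346,v,.172,T) for v in(181,217.5)])
E
```

```text
L yaw deg 5.823890545313212 x at y=-.24 0.5035403586956555
R yaw deg 6.123029651118134 x at y=-.24 0.5165551464151622
[array([ 0.51067137, -0.22283061,  0.172     ]), array([ 0.50962977, -0.25618085,  0.172     ])]
```

>>> carry_out:
  rows:
    - [[0.085, -0.002, 0.0205, 0.03, -0.08], [0.085, -0.002, 0.0205, 0.04, -0.16], [0.085, -0.002, 0.0205, 0.07, -0.16], [0.085, -0.002, 0.0205, 0.09, -0.16], [0.085, -0.002, 0.0205, 0.11, -0.16], [0.085, -0.002, 0.0205, 0.13, -0.16], [0.085, -0.002, 0.0205, 0.15, -0.16], [0.085, -0.002, 0.0205, 0.15, -0.16], [0.085, -0.002, 0.0205, 0.15, -0.16]]

```text
clock: 3.15
eef_pos: [0.5099, -0.2379, 0.1345]
tool_rot: [-0.002, 0.668, 0.744, -0.0]
contact_force: [1.0, -0.6, -0.4]
finger_gap: 0.0851
finger_force: 0.0
```

```bash
python3 - <<'E'
from h import *
T=tool(); im=optics.get_image("wrist"); cv2.imwrite("pics/w2.png",im[150:400,150:500]);print(T.round(3), env.observe()["contact_force"])
E
```

```text
[[-0.108  0.994 -0.002  0.51 ]
 [ 0.994  0.108  0.002 -0.238]
 [ 0.002 -0.002 -1.     0.134]
 [ 0.     0.     0.     1.   ]] [ 1.00810451 -1.09021117  1.13621138]
```

View pics/w2.png

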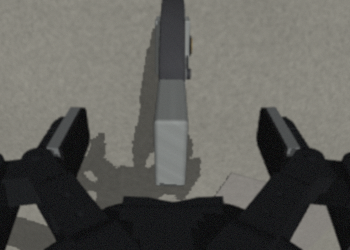

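The tab stands upright at crop column 171, midway between the pads. I'll close on it.

>>> carry_out:
  rows:
    - [[0.005, 0, 0, 0, 0], [0.005, 0, 0, 0, 0], [0.005, 0, 0, 0, 0], [0.005, 0, 0, 0, 0], [0.005, 0, 0, 0, 0], [0.005, 0, 0, 0, 0], [0.005, 0, 0, 0, 0], [0.005, 0, 0, 0, 0], [0.005, 0, 0, 0, 0], [0.005, 0, 0, 0, 0], [0.005, 0, 0, -0.01, 0], [0.005, 0, 0, -0.03, 0], [0.005, 0, 0, -0.06, 0], [0.005, 0, 0, -0.09, 0], [0.005, 0, 0, -0.11, 0], [0.005, 0, 0, -0.12, 0], [0.005, 0, 0, -0.12, 0], [0.005, 0, 0, -0.12, 0]]
  newtons: 30

```text
clock: 4.7
eef_pos: [0.5099, -0.24, 0.2546]
tool_rot: [-0.001, 0.669, 0.743, 0.0]
contact_force: [-0.3, -0.0, -3.6]
finger_gap: 0.0137
finger_force: 33.0
```

```bash
python3 - <<'E'
from h import *
T=tool(); s=env.observe(); print(T.round(3), s["contact_force"],s["finger_gap"],s["finger_force"],s["qpos"])
im=optics.get_image("top"); cv2.imwrite("pics/top1.png",im)
st=cv2.resize(im[180:240,230:290],(600,600),interpolation=cv2.INTER_CUBIC)
cv2.imwrite("pics/st.png",st)
E
```

```text
[[-0.105  0.994 -0.001  0.51 ]
 [ 0.994  0.105  0.001 -0.24 ]
 [ 0.001 -0.    -1.     0.255]
 [ 0.     0.     0.     1.   ]] [-0.30974318 -0.01978879 -3.62576115] 0.01366106924329015 32.964463233947754 [-0.45179133  0.29112728  0.97429078  1.81740723 -0.26126973  1.17092
  0.71178168]
```

View pics/st.png

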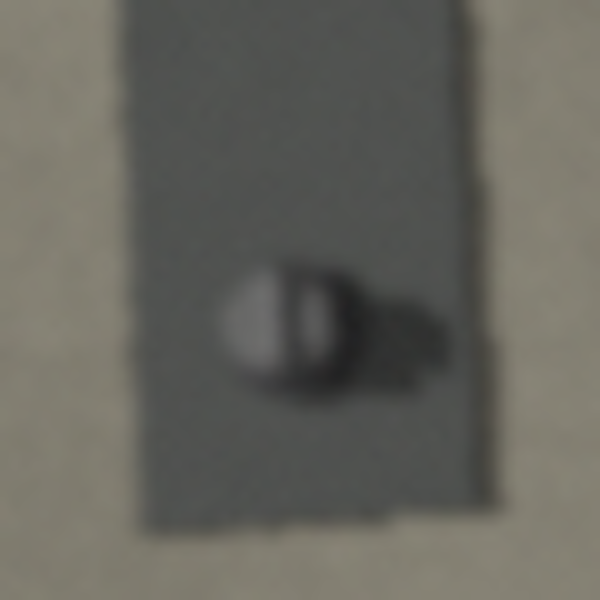

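In the enlarged top view the stud's high ridge (bright/dark edge) is near crop (282,325), which is top pixel (258.2,212.5). The lower lump is to its right (−y), as specified. The gauge is held with 3.6 N of weight on the tool, so I'll carry it towards the stand with a firmer grip.

>>> carry_out:
  rows:
    - [[0.005, 0, 0, -0.02, 0], [0.005, 0, 0, -0.05, 0], [0.005, 0.005, 0, -0.07, 0], [0.005, 0.015, 0, -0.085, 0], [0.005, 0.035, 0, -0.085, 0], [0.005, 0.06, 0, -0.085, 0], [0.005, 0.09, 0, -0.085, 0], [0.005, 0.12, 0, -0.085, 0], [0.005, 0.15, 0, -0.085, 0], [0.005, 0.18, 0, -0.085, 0], [0.005, 0.21, 0, -0.085, 0], [0.005, 0.24, 0, -0.085, 0], [0.005, 0.27, 0, -0.085, 0], [0.005, 0.3, 0, -0.085, 0.03], [0.005, 0.33, 0, -0.085, 0.03], [0.005, 0.355, 0, -0.085, 0.03], [0.005, 0.375, 0, -0.085, 0.03], [0.005, 0.387, 0, -0.085, 0.03], [0.005, 0.392, 0, -0.085, 0.03], [0.005, 0.392, 0, -0.085, 0.03]]
  newtons: 60

```text
clock: 6.42
eef_pos: [0.4683, 0.1498, 0.3389]
tool_rot: [-0.0, 0.679, 0.734, -0.002]
contact_force: [0.9, 0.5, -3.2]
finger_gap: 0.0135
finger_force: 63.2
```

```bash
python3 - <<'E'
from h import *
T=tool(); im=optics.get_image("wrist"); cv2.imwrite("pics/w3.png",im); np.save("w3.npy",T)
s=env.observe(); print(T.round(4), s["contact_force"])
for p in (plane("top",258.2,212.5,.048),[.47,.26,.048]): print(p,proj("wrist",p,T))
sc=optics.get_image("scene"); cv2.imwrite("pics/s3.png",sc)
E
```

```text
[[-0.077   0.997  -0.0023  0.4683]
 [ 0.997   0.077  -0.0021  0.1498]
 [-0.002  -0.0024 -1.      0.3389]
 [ 0.      0.      0.      1.    ]] [ 0.39808922 -0.73276196 -3.07016491]
[0.46495235 0.26302688 0.048     ] [326.73924904  79.21215771]
[0.47, 0.26, 0.048] [330.24206819  81.65012295]
```

View pics/w3.png

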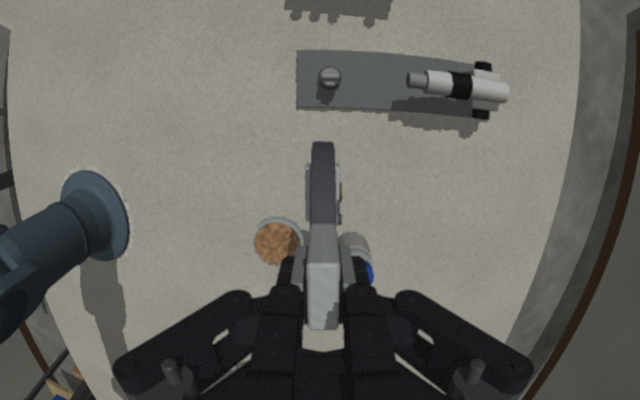

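The wrist picture shows the stud at about (330,76), the microscope to its right, and the gauge upright in the grip. Next I'll refine the stud and plate numerically, then raise the gauge towards the scene camera to read the mark.

>>> carry_out:
  rows:
    - [[0.005, -0.005, 0, -0.01, 0.05], [0.005, -0.015, 0.005, -0.03, 0.15], [0.005, -0.03, 0.015, -0.06, 0.25], [0.005, -0.05, 0.025, -0.09, 0.35], [0.005, -0.07, 0.035, -0.12, 0.45], [0.005, -0.09, 0.045, -0.15, 0.55], [0.005, -0.11, 0.055, -0.18, 0.65], [0.005, -0.13, 0.06, -0.21, 0.75], [0.005, -0.145, 0.065, -0.23, 0.83], [0.005, -0.156, 0.07, -0.24, 0.9], [0.005, -0.156, 0.07, -0.24, 0.9], [0.005, -0.156, 0.07, -0.24, 0.9], [0.005, -0.156, 0.07, -0.24, 0.9], [0.005, -0.156, 0.07, -0.24, 0.9], [0.005, -0.156, 0.07, -0.24, 0.9], [0.005, -0.156, 0.07, -0.24, 0.9], [0.005, -0.156, 0.07, -0.24, 0.9], [0.005, -0.156, 0.07, -0.24, 0.9], [0.005, -0.156, 0.07, -0.24, 0.9], [0.005, -0.156, 0.07, -0.24, 0.9]]

```text
clock: 8.18
eef_pos: [0.5506, -0.001, 0.5803]
tool_rot: [-0.0, 0.931, 0.364, 0.0]
contact_force: [-0.1, -0.4, -2.5]
finger_gap: 0.013
finger_force: 63.2
```

```bash
python3 - <<'E'
from h import *
T=np.load("w3.npy"); g=cv2.cvtColor(cv2.imread("pics/w3.png"),cv2.COLOR_BGR2GRAY)
print(g[62:96,314:348:1][::1])
m=(cv2.GaussianBlur(g,(3,3),0)<100).astype(np.uint8)
for u in (350,380): 
    col=g[40:125,u].astype(int); d=np.diff(col); print(u,40+np.argmin(d),40+np.argmax(d[30:])+30)
P=[plane("wrist",u,v,.008,T)[:2] for u,v in((300,50),(380,54))]
print("yaw",np.arctan2(*(P[1]-P[0])[::-1]))
T=tool(); im=optics.get_image("scene"); cv2.imwrite("pics/s4.png",im); np.save("s4.npy",T); print(T.round(4))
c=T[:3,3]-T[:3,2]*.0187+[0,0,-.074]; u,v=proj("scene",c); print(u,v)
x0,y0=int(u)-55,int(v)-50; print(x0,y0)
cv2.imwrite("pics/s4c.png",cv2.resize(im[y0:y0+110,x0:x0+110],(600,600),interpolation=cv2.INTER_CUBIC))
E
```

```text
[[92 90 94 ... 92 92 92]
 [93 92 93 ... 92 91 93]
 [94 91 93 ... 91 93 91]
 ...
 [91 84 68 ... 90 92 91]
 [90 87 68 ... 92 90 91]
 [92 87 68 ... 91 91 92]]
350 49 111
380 51 113
yaw 0.04244563932509703
[[ 0.7344  0.6788  0.      0.5506]
 [ 0.6788 -0.7344  0.     -0.001 ]
 [ 0.     -0.     -1.      0.5803]
 [ 0.      0.      0.      1.    ]]
300.50930042631876 95.4442924320485
245 45
```

View pics/s4c.png

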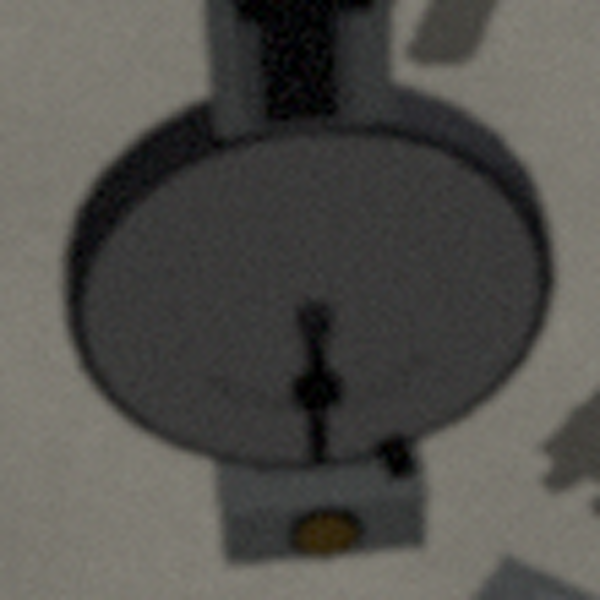

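The dial is clear here. In crop pixels the needle's pivot is at (313,318), the bob at (317,388) and the needle tip near (319,458). The mark is centred on about (395,456), towards image right, which is gauge +y.

```bash
python3 - <<'E'
from h import *
T=np.load("s4.npy"); k=600/110
n=T[:3,1]; yv=T[:3,0]   # gauge x, gauge y
G=T[:3,3]-T[:3,2]*.0187; zc=G-[0,0,.074]
im=cv2.imread("pics/s4.png"); g=cv2.cvtColor(im,cv2.COLOR_BGR2GRAY)
def on(X,Y,off):
    o,d=ray("scene",245+(X+.5)/k-.5,45+(Y+.5)/k-.5); p0=zc+n*off
    p=o+d*((p0-o)@n)/(d@n); return np.array([(p-zc)@yv,p[2]-zc[2]])*1000
for off in(.007,.010):
    print(off)
    for nm,q in dict(pivot=(313,318),bob=(317,388),tip=(319,458),mark=(395,456),markin=(388,446),rimtop=(303,128),rimL=(80,300),rimR=(540,270)).items():
        print(nm,on(*q,off).round(1))
print("specimen",on(327,532,.016))
r=T[:3,0];print(r)
# stud profile
Tw=np.load("w3.npy"); gw=cv2.cvtColor(cv2.imread("pics/w3.png"),cv2.COLOR_BGR2GRAY)
np.set_printoptions(linewidth=250,threshold=10000)
print(gw[63:94,316:346])
E
```

```text
0.007
pivot [ 0.8 -5.5]
bob [  1.  -28.2]
tip [  0.7 -52.6]
mark [ 18.8 -54.6]
markin [ 17.2 -50.8]
rimtop [ 0.6 48.8]
rimL [-49.    6.7]
rimR [51.   2.7]
0.01
pivot [ 0.6 -2.3]
bob [  0.8 -24.9]
tip [  0.5 -49.1]
mark [ 18.5 -51.1]
markin [ 16.8 -47.2]
rimtop [ 0.4 51.6]
rimL [-48.8   9.8]
rimR [50.3  5.8]
specimen [  1.14601666 -69.4345197 ]
[7.34361784e-01 6.78758255e-01 3.47287998e-05]
[[ 93  94  90  91  92  91  91  92  91  90  93  92  91  90  91  91  92  92  91  92  92  89  90  92  92  91  91  91  92  92]
 [ 93  91  91  93  93  91  90  91  92  91  91  93  91  92  93  91  93  91  93  94  92  93  89  90  91  93  92  91  94  91]
 [ 92  93  91  92  92  92  92  92  92  90  90  89  89  91  90  89  92  91  92  92  92  90  91  91  93  93  91  91  92  89]
 [ 93  91  91  92  91  91  92  91  89  88  80  80  80  82  84  86  85  87  89  92  91  91  93  92  92  91  92  92  93  91]
 [ 92  91  91  92  90  92  91  86  82  78  77  80  88  90  96  94  88  86  82  81  86  91  92  92  93  92  92  93  90  90]
 [ 93  94  94  93  92  86  80  74  80  89 100 108 112 110 115 115 112 106  91  80  81  87  8
[... 2406 characters left out ...]
 42  39  40  35  37  40  39  39  37  38  42  49  61  76  86  89  88  91  90  91  89]
 [ 88  73  59  57  60  58  57  53  50  50  45  42  39  40  40  43  44  48  48  52  62  66  80  90  90  90  90  92  91  92]
 [ 85  73  60  56  57  57  55  55  57  57  55  51  47  43  50  52  49  53  57  66  79  83  87  91  91  89  90  89  92  90]
 [ 75  63  57  56  56  54  56  58  56  60  55  56  54  56  53  55  53  54  62  80  86  90  90  90  89  90  89  90  92  92]
 [ 68  58  54  55  56  58  57  55  58  54  56  55  53  56  57  55  55  57  65  85  90  90  91  88  90  91  91  92  90  92]
 [ 68  58  55  55  58  57  57  56  58  55  55  57  57  56  53  56  58  55  65  87  92  91  90  90  91  91  90  91  91  90]]
```

```bash
python3 - <<'E'
from h import *
Tw=np.load("w3.npy")
a=plane("wrist",330.3,75.7,.048,Tw); b=plane("top",258.2,212.5,.048); print(a,b,tri(ray("wrist",330.3,75.7,Tw),ray("top",258.2,212.5)))
T=tool(); tgt=(a+b)/2; tgt[2]=.25; yaw=.055
print(tgt,"tool shift",T[:3,:3].T@(tgt-T[:3,3]),"turn",np.arctan2(T[1,1],T[0,1])-yaw, env.observe()["qpos"])
E
```

```text
[0.46859169 0.26843528 0.048     ] [0.46495235 0.26302688 0.048     ] (array([ 0.46940501,  0.2728462 , -0.00429236]), np.float64(0.0002232340579732835))
[0.46677202 0.26573108 0.25      ] tool shift [ 0.11947537 -0.25286985  0.33032152] turn -0.8798318172532519 [-0.797854    0.12507732  0.8440337   1.25933356 -0.09581295  1.79784388
 -0.80418385]
```

>>> carry_out:
  rows:
    - [[0.005, 0.002, -0.005, 0.01, -0.05], [0.005, 0.006, -0.02, 0.03, -0.15], [0.005, 0.012, -0.04, 0.06, -0.25], [0.005, 0.018, -0.06, 0.09, -0.35], [0.005, 0.024, -0.08, 0.12, -0.45], [0.005, 0.03, -0.1, 0.15, -0.55], [0.005, 0.036, -0.12, 0.18, -0.65], [0.005, 0.042, -0.14, 0.21, -0.75], [0.005, 0.048, -0.16, 0.24, -0.82], [0.005, 0.053, -0.175, 0.27, -0.88], [0.005, 0.056, -0.183, 0.29, -0.88], [0.005, 0.058, -0.187, 0.3, -0.88], [0.005, 0.058, -0.187, 0.3, -0.88], [0.005, 0.058, -0.187, 0.3, -0.88], [0.005, 0.058, -0.187, 0.3, -0.88]]

```text
clock: 9.48
eef_pos: [0.4683, 0.1749, 0.2823]
tool_rot: [0.001, 0.688, 0.726, 0.002]
contact_force: [-0.5, -0.4, -1.8]
finger_gap: 0.0134
finger_force: 63.3
```

```bash
python3 - <<'E'
from h import *
T=tool(); im=optics.get_image("wrist"); cv2.imwrite("pics/w5.png",im); np.save("w5.npy",T); print(T.round(4))
g=cv2.cvtColor(im,cv2.COLOR_BGR2GRAY)
for p in([.4686,.2684,.048],[.465,.263,.048]): print(proj("wrist",p,T))
u,v=proj("wrist",[.467,.2657,.048],T).astype(int)
print(u-24,v-26); np.set_printoptions(linewidth=250,threshold=10000); print(g[v-26:v+26,u-24:u+24:2])
E
```

```text
[[-0.0529  0.9986  0.0035  0.4683]
 [ 0.9986  0.0529  0.0013  0.1749]
 [ 0.0011  0.0035 -1.      0.2823]
 [ 0.      0.      0.      1.    ]]
[325.90107109  92.60845669]
[322.6502155   96.86984843]
300 68
[[ 92  92  93  94  93  92  90  91  93  93  93  92  93  94  92  90  94  94  92  94  93  92  96  93]
 [ 91  92  92  93  92  92  91  92  92  92  91  94  90  90  94  94  92  93  94  93  91  93  93  92]
 [ 92  91  94  91  93  92  91  92  92  93  92  92  91  90  93  94  94  93  93  93  95  92  94  93]
 [ 93  93  90  92  93  92  92  91  94  94  92  92  91  94  93  94  93  92  92  91  93  93  92  92]
 [ 92  91  91  92  93  94  93  92  94  93  93  91  92  92  92  93  92  93  90  94  91  91  95  91]
 [ 93  91  90  93  93  90  91  92  92  94  92  93  93  91  93  91  93  94  94  90  95  92  93  91]
 [ 92  93  92  91  93  92  93  92  90  92  92  91  91  92  94  93  91  94  91  94  94  92  91  92]
 [ 93  91  92  93  91  92  93  92  92  91  90  93  91  92  92  90  90  90  93  94  93  91  94  91]
 [ 93  93  92  91  91  92  92  91  93  90  91  91  91  92  92  93  91  90  92  91  92  93  93  94]
 [ 92
[... 3552 characters left out ...]
1  92]
 [ 92  91  92  92  91  87  60  56  59  56  57  55  57  58  55  60  90  92  91  92  92  92  91  93]
 [ 91  93  91  91  90  89  60  56  59  57  57  57  58  55  57  58  89  92  91  93  91  92  89  92]
 [ 91  92  92  92  91  87  58  57  56  55  58  60  55  55  57  59  89  91  92  93  92  90  91  93]
 [ 89  92  91  92  92  88  60  56  56  55  56  57  56  56  55  59  90  92  91  91  92  92  92  93]
 [ 92  90  92  92  92  89  59  55  54  58  55  54  56  54  56  70  90  92  91  92  90  94  92  93]
 [ 92  90  89  92  92  88  69  68  59  54  56  58  56  55  68  82  90  91  90  91  91  93  93  92]
 [ 90  91  92  89  92  90  87  85  64  54  58  55  56  56  82  89  90  89  89  89  91  93  92  92]]
```

The near wrist view puts the ridge crest at about (326,93), which agrees with the first wrist estimate, so the crown is at about (0.468, 0.2675). I'll hover just above it.

>>> carry_out:
  rows:
    - [[0.005, 0.005, 0, 0, 0], [0.005, 0.015, 0.001, 0, 0], [0.005, 0.03, 0.002, 0.005, 0], [0.005, 0.05, 0.003, 0.015, 0], [0.005, 0.07, 0.004, 0.03, 0], [0.005, 0.083, 0.005, 0.045, 0], [0.005, 0.09, 0.005, 0.06, 0], [0.005, 0.0925, 0.005, 0.075, 0], [0.005, 0.0925, 0.005, 0.085, 0], [0.005, 0.0925, 0.005, 0.09, 0], [0.005, 0.0925, 0.005, 0.092, 0], [0.005, 0.0925, 0.005, 0.092, 0], [0.005, 0.0925, 0.005, 0.092, 0], [0.005, 0.0925, 0.005, 0.092, 0]]

```text
clock: 10.7
eef_pos: [0.4671, 0.2684, 0.1894]
tool_rot: [0.0, 0.688, 0.726, 0.001]
contact_force: [-0.3, -0.5, -2.3]
finger_gap: 0.013
finger_force: 63.1
```

```bash
python3 - <<'E'
from h import *
T=tool(); print(T.round(4), env.observe()["contact_force"])
E
```

```text
[[-0.0542  0.9985  0.0016  0.4671]
 [ 0.9985  0.0542  0.0015  0.2684]
 [ 0.0015  0.0017 -1.      0.1894]
 [ 0.      0.      0.      1.    ]] [-0.26598224 -0.53241878 -2.25006188]
```

>>> carry_out:
  rows:
    - [[0.005, 0, 0, 0, 0], [0.005, 0, 0, 0.001, 0], [0.005, 0, 0, 0.002, 0], [0.005, 0, 0, 0.003, 0], [0.005, 0, 0, 0.004, 0], [0.005, 0, 0, 0.005, 0], [0.005, 0, 0, 0.005, 0], [0.005, 0, 0, 0.005, 0]]
  newtons: 25

```text
clock: 11.37
eef_pos: [0.4663, 0.2683, 0.1836]
tool_rot: [-0.0, 0.687, 0.726, 0.0]
contact_force: [-0.9, -0.2, -0.2]
finger_gap: 0.0132
finger_force: 63.6
```

>>> carry_out:
  rows:
    - [[0.005, 0, 0, 0.0005, 0], [0.005, 0, 0, 0.001, 0], [0.005, 0, 0, 0.001, 0], [0.005, 0, 0, 0.001, 0]]

```text
clock: 11.7
eef_pos: [0.4665, 0.2684, 0.1835]
tool_rot: [-0.0, 0.687, 0.726, 0.0]
contact_force: [-3.1, -1.4, 5.4]
finger_gap: 0.0128
finger_force: 64.5
```

>>> carry_out:
  rows:
    - [[0.005, 0, 0, 0.0005, 0], [0.005, 0, 0, 0.001, 0], [0.005, 0, 0, 0.001, 0], [0.005, 0, 0, 0.001, 0]]

```text
clock: 12.03
eef_pos: [0.4667, 0.2685, 0.1835]
tool_rot: [-0.0, 0.687, 0.726, 0.0]
contact_force: [-3.2, -1.9, 8.9]
finger_gap: 0.013
finger_force: 65.0
```

The gauge is on the stud with about 11 N, but the grip still reads 65 N. I'll ease the push and try to lower the grip.

>>> carry_out:
  rows:
    - [[0.012, 0, 0, -0.0005, 0], [0.012, 0, 0, -0.0005, 0], [0.012, 0, 0, -0.0005, 0], [0.012, 0, 0, -0.0005, 0]]
  newtons: 25

```text
clock: 12.37
eef_pos: [0.4666, 0.2684, 0.1835]
tool_rot: [-0.0, 0.687, 0.726, 0.0]
contact_force: [-3.2, -0.7, 8.0]
finger_gap: 0.0132
finger_force: 64.5
```

>>> carry_out:
  rows:
    - [[0.0138, 0, 0, 0, 0], [0.0138, 0, 0, 0, 0]]
  newtons: 20

```text
clock: 12.53
eef_pos: [0.4666, 0.2684, 0.1834]
tool_rot: [-0.0, 0.687, 0.726, 0.0]
contact_force: [-3.3, -0.9, 7.2]
finger_gap: 0.0138
finger_force: 14.9
```

>>> carry_out:
  rows:
    - [[0.012, 0, 0, 0, 0], [0.012, 0, 0, 0, 0]]
  newtons: 20

```text
clock: 12.7
eef_pos: [0.4666, 0.2684, 0.1834]
tool_rot: [-0.0, 0.687, 0.726, 0.0]
contact_force: [-1.7, -1.1, 6.6]
finger_gap: 0.014
finger_force: 20.8
```

>>> carry_out:
  rows:
    - [[0.005, 0.002, 0, 0, 0], [0.005, 0.004, 0, 0, 0], [0.005, 0.006, 0, 0.0001, 0], [0.005, 0.008, 0, 0.0002, 0], [0.005, 0.01, 0, 0.0003, 0], [0.005, 0.0125, 0, 0.0005, 0], [0.005, 0.015, 0, 0.0007, 0], [0.005, 0.015, 0, 0.0007, 0]]

```text
clock: 13.37
eef_pos: [0.4656, 0.2839, 0.1821]
tool_rot: [-0.0, 0.687, 0.727, 0.0]
contact_force: [-2.3, -1.9, 5.6]
finger_gap: 0.0137
finger_force: 20.3
```

```bash
python3 - <<'E'
from h import *
T=tool(); print(T.round(4), env.observe()["contact_force"])
im=optics.get_image("scene"); cv2.imwrite("pics/s6.png",im)
u,v=proj("scene",[.475,.29,.12]); x0,y0=int(u)-40,int(v)-30; print(x0,y0)
g=cv2.cvtColor(im,cv2.COLOR_BGR2GRAY)[y0:y0+70,x0:x0+80]
np.set_printoptions(linewidth=400,threshold=10000); print(g[::2,::2])
E
```

```text
[[-5.560e-02  9.985e-01  1.000e-04  4.656e-01]
 [ 9.985e-01  5.560e-02  7.000e-04  2.839e-01]
 [ 7.000e-04  1.000e-04 -1.000e+00  1.821e-01]
 [ 0.000e+00  0.000e+00  0.000e+00  1.000e+00]] [-2.26303788 -1.85778893  5.60539392]
315 101
[[121 124 126 122 123 123 124 123 123 124 122 127 123 126  94  26   4  23  78 120  83  18   3  19  16  16  15  10  12   0  11  14  35  53  48  43  45  46  44  54]
 [122 124 122 122 120 123 122 125 124 125 124 124 124 123 101  34  39  80 121 123  75  16   8  16  17  18  14   8   9  10  18  47  53  51  49  35  42  44  49  44]
 [123 121 120 120 120 125 124 122 122 127 127 122 121 126 104  32  47 103 116  98  45   0   8   0   2   1  17   2   7  25  34  49  46  47  44  34  21  30  25  33]
 [120 119 119 121 118 125 124 121 122 127 126 126 126 126  96  32  46  67  71  62  39  21   7  15   6   8  11  16  25  36  28  45  50  52  46  36  30  27  24  44]
 [122 120 121 117 120 121 124 126 122 124 123 122 126 127 100  38  45  56  62  51  39  29   6   4  19  14  27  33  22  26  25  37  45  43  39  41  48  50  41  49]
 [122 122 122 121 126 122 123 123 123 123 122 124 
[... 4140 characters left out ...]
20 123 127 130 126 129 120 124 126 123 126 124]
 [127 127 124 124 118  89  75  72  75  74  65  55  44  30  42  54  54  45  50  69  71  72  77  76  73  77  74  75  86 104 120 126 127 123 127 125 125 125 128 124]
 [128 126 122 126  99  70  73  73  71  62  47  36  31  34  39  43  43  43  50  64  75  75  70  75  76  76  78  75  74  77  86 108 125 124 126 127 123 126 128 128]
 [125 121 123 102  78  71  73  71  58  44  37  38  25  26  34  38  43  48  40  63  76  74  76  73  78  73  74  75  75  77  75  79  89 109 124 126 123 127 134 126]
 [127 125 118  83  75  73  70  59  46  39  40  43  29  24  30  33  27  40  51  71  75  73  75  75  77  75  74  72  74  75  78  74  74  76  91 109 106 105 118 126]]
```

Forces are steady: about 9 N on the stud and 2 N sideways. I'll continue along the arc.

>>> carry_out:
  rows:
    - [[0.005, 0.0025, 0, 0.0003, 0], [0.005, 0.005, 0, 0.0006, 0], [0.005, 0.0075, 0, 0.001, 0], [0.005, 0.01, 0, 0.0014, 0], [0.005, 0.0125, 0, 0.0018, 0], [0.005, 0.015, 0, 0.0023, 0], [0.005, 0.0184, 0, 0.003, 0], [0.005, 0.0184, 0, 0.003, 0]]

```text
clock: 14.08
eef_pos: [0.4644, 0.3027, 0.1786]
tool_rot: [-0.0, 0.687, 0.727, 0.0]
contact_force: [-1.5, -1.0, 4.9]
finger_gap: 0.0136
finger_force: 20.2
```

>>> carry_out:
  rows:
    - [[0.005, 0.0025, 0, 0.0006, 0], [0.005, 0.005, 0, 0.0012, 0], [0.005, 0.0075, 0, 0.0019, 0], [0.005, 0.01, 0, 0.0026, 0], [0.005, 0.0125, 0, 0.0034, 0], [0.005, 0.0125, 0, 0.0034, 0]]

```text
clock: 14.58
eef_pos: [0.4637, 0.3152, 0.175]
tool_rot: [-0.0, 0.687, 0.727, 0.001]
contact_force: [-2.1, 1.1, 3.5]
finger_gap: 0.0134
finger_force: 20.2
```

>>> carry_out:
  rows:
    - [[0.005, 0.0015, 0, 0.0004, 0], [0.005, 0.003, 0, 0.0009, 0], [0.005, 0.0045, 0, 0.0015, 0], [0.005, 0.0045, 0, 0.0015, 0], [0.005, 0.0045, 0, 0.0015, 0], [0.005, 0.0045, 0, 0.0015, 0], [0.005, 0.0045, 0, 0.0015, 0], [0.005, 0.0045, 0, 0.0015, 0], [0.005, 0.0045, 0, 0.0015, 0], [0.005, 0.0045, 0, 0.0015, 0], [0.005, 0.0045, 0, 0.0015, 0], [0.005, 0.0045, 0, 0.0015, 0], [0.005, 0.0045, 0, 0.0015, 0], [0.005, 0.0045, 0, 0.0015, 0], [0.005, 0.0045, 0, 0.0015, 0], [0.005, 0.0045, 0, 0.0015, 0], [0.005, 0.0045, 0, 0.0015, 0], [0.005, 0.0045, 0, 0.0015, 0], [0.005, 0.0045, 0, 0.0015, 0], [0.005, 0.0045, 0, 0.0015, 0]]

```text
clock: 16.25
eef_pos: [0.4636, 0.3191, 0.1736]
tool_rot: [-0.0, 0.687, 0.726, 0.001]
contact_force: [-1.3, 1.0, 5.7]
finger_gap: 0.0138
finger_force: 20.2
```

```bash
python3 - <<'E'
from h import *
T=tool(); print(T.round(4), env.observe()["contact_force"]); np.save("s7.npy",T)
ims=[optics.get_image("scene").astype(float) for _ in range(4)]
im=np.mean(ims,0).astype(np.uint8); cv2.imwrite("pics/s7.png",im)
wr=optics.get_image("wrist"); cv2.imwrite("pics/w7.png",wr)
# expected dial centre
a=.345; yv=T[:3,0]; n=T[:3,1]; P=T[:3,3]+[0,0,.0187]
d=-np.sin(a)*yv-np.cos(a)*np.array([0,0,1.])
for nm,q in dict(piv=P,dial=P+d*.074+n*.0095,foot=P+d*.153,spec=P+d*.141+n*.016).items(): print(nm,proj("scene",q).round(1),q.round(4))
u,v=proj("scene",P+d*.1+n*.0095); x0,y0=int(u)-30,int(v)-30; print(x0,y0)
A=cv2.resize(im[y0:y0+60,x0:x0+60],(500,500),interpolation=cv2.INTER_CUBIC)
A=cv2.convertScaleAbs(A,alpha=1.6)
B=cv2.resize(wr[0:240,230:380],(300,480)); o=np.zeros((500,800,3),np.uint8); o[:,:500]=A; o[:480,500:]=B
cv2.imwrite("pics/f7.png",o)
E
```

```text
[[-5.500e-02  9.985e-01  4.000e-04  4.636e-01]
 [ 9.985e-01  5.500e-02  1.200e-03  3.191e-01]
 [ 1.200e-03  5.000e-04 -1.000e+00  1.736e-01]
 [ 0.000e+00  0.000e+00  0.000e+00  1.000e+00]] [-1.30846763  1.04694966  5.68053873]
piv [361.1 100.1] [0.4636 0.3191 0.1923]
dial [356.9 129.8] [0.4744 0.2947 0.1226]
foot [345.8 155.2] [0.4664 0.2675 0.0482]
spec [352.6 154.1] [0.4822 0.2724 0.0595]
324 108
```

View pics/f7.png

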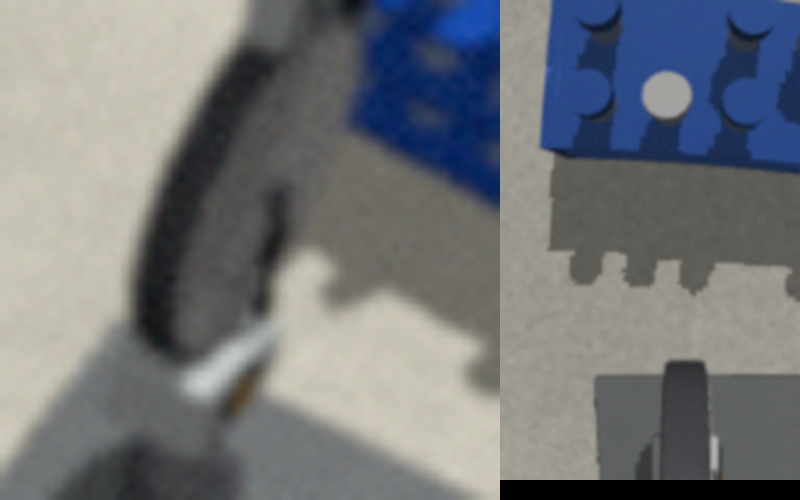

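The needle runs from the pivot at crop (280,188) down to (262,305) and merges with the mark there, with no separate mark visible. The foot and brass specimen sit over the stud, and the wrist crop shows the rack undisturbed. I'll check the offset numerically.

```bash
python3 - <<'E'
from h import *
T=np.load("s7.npy"); im=cv2.imread("pics/s7.png"); g=cv2.cvtColor(im,cv2.COLOR_BGR2GRAY)
yv=T[:3,0]; n=T[:3,1]; P=T[:3,3]+[0,0,.0187]; Z=np.array([0,0,1.])
a=.345; C=P+.074*(-np.sin(a)*yv-np.cos(a)*Z)+n*.0095
f=lambda b,r: proj("scene",C+r*(np.sin(b)*yv-np.cos(b)*Z)).round(1)
for b in (-.17,-.087,0,.087,.17): print(b,"tip r46",f(b,.046),"r54",f(b,.054))
print("bob",f(0,.0235),"piv",f(0,0))
np.set_printoptions(linewidth=250); print("cols 348..362"); 
for v in range(128,152): print(v,g[v,346:364])
E
```

```text
-0.17 tip r46 [353.9 144.2] r54 [353.4 146.6]
-0.087 tip r46 [354.7 143.3] r54 [354.3 145.5]
0 tip r46 [355.5 142.2] r54 [355.2 144.3]
0.087 tip r46 [356.3 141.1] r54 [356.2 142.9]
0.17 tip r46 [357.1 139.9] r54 [357.1 141.6]
bob [356.1 136.3] piv [356.9 129.8]
cols 348..362
128 [25 23 27 29 40 47 51 50 50 52 55 57 56 58 59 60 62 65]
129 [22 25 28 31 44 50 48 49 51 53 51 51 53 59 59 61 61 65]
130 [25 23 31 41 46 50 50 50 52 49 45 42 43 52 58 63 62 66]
131 [22 26 36 46 50 48 51 52 51 44 37 30 43 53 57 63 62 68]
132 [25 28 43 50 51 50 49 49 51 45 35 30 40 54 59 62 66 66]
133 [24 30 40 51 49 50 48 53 53 49 33 31 42 56 59 65 67 67]
134 [26 34 45 51 50 53 50 54 54 48 36 27 41 53 60 66 66 66]
135 [28 41 46 51 50 50 51 56 54 45 35 26 39 54 62 68 68 67]
136 [35 44 50 53 50 52 54 53 53 42 25 22 42 55 65 68 66 66]
137 [34 45 48 50 50 55 55 52 49 36 21 29 51 67 76 79 74 68]
138 [ 40  48  49  49  51  54  54  53  46  30  20  41  65  83  99 100  92  77]
139 [ 43  48  49  51  53  56  52  51  41  29  31  56  80 102 114 117 108  93]
140 [ 45  48  51  48  50  55  54  49  49  37  44  74 101 116 120 122
[... 167 characters left out ...]
43 [ 46  55  56  55  55  52  51  49  43  33  62  99 114 122 118 114  97  80]
144 [ 50  54  57  56  55  54  52  53  37  33  66 101 116 120 119 117 106  89]
145 [ 54  57  59  55  54  53  52  59  48  47  80 106 118 120 117 118 112 102]
146 [ 55  60  59  54  54  52  58  68  67  75  96 112 119 121 120 118 118 115]
147 [ 55  57  58  54  51  52  61  73  86  97 106 111 116 120 119 119 120 121]
148 [ 54  58  56  54  59  69  82  93 101 103 102 104 116 121 121 123 122 123]
149 [ 46  52  54  61  80 100 109 110 108  96  89 103 116 122 125 125 126 122]
150 [ 41  48  58  82 105 117 121 110  95  79  84 103 118 123 128 126 125 123]
151 [ 53  68  86 103 119 121 111  89  69  65  85 109 121 127 127 127 124 123]
```

```bash
python3 -c "
from h import *
s=env.observe();print(s['clock'],s['contact_force'],s['finger_force'],abs(s['qvel']).max())
print(env.close_job())"
```

```text
16.5 [-2.07692647  0.59742919  5.39638097] 20.23471713066101 0.0011020449475959606
the job is handed in; nothing more can be done
None
```

I handed the job in at 16.5 s: the gauge is still gripped at about 20 N, its foot on the stud's high ridge at about 8 N, tilted about 0.345 rad against a measured mark of 0.348 rad, dial facing the microscope; no verdict was returned.

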